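# Sort the rod and tape samples into their holders

## Robot

A 6-joint arm with a two-finger parallel gripper is mounted at the origin on the work surface. World frame = base frame: x ahead of the robot, y to its left, z up, the work surface at z = 0. Lengths are in mm, angles in rad, forces in N, time in s.
With the tool pointing down it reaches from about 300 to 775 mm from the base axis. Payload 14.6 kg.
Tool frame: the origin (TCP) lies on the centre line of the jaws, within the pads' length; the fingertips stand 19 mm ahead of it and the grasp point (between the pads) is the TCP (bot.tip_reach is the distance from the TCP to the fingertips, in mm); y points along the fingers, x is the direction in which the jaws open and shut, and the axes are right-handed (so a half turn about y gives the same grasp; the last joint's range is limited). The gripper opens to 85 mm and grips with 20 to 120 N. Pads are 22 mm wide; open, the fingers measure 114 mm over their backs; the gripper's body (76 mm by 85 mm) begins 54 mm behind the grasp point. The pads swing forward as they close: fully open they stand 13 mm farther back than shut.
Start: joints at [1.152, 0.3, 1.521, -0, 1.321, -0.067], TCP at [189.52, 516.305, 217.681] pointing down, gripper open.
Joint ranges: [-3.03, 3.03], [-0.79, 2.21], [0.23, 2.52], [-1.04, 4.18], [0, 3.07], [-2.55, 2.55]. Speed limits (rad/s): [2.22, 2.22, 2.57, 3.14, 3.14, 3.14].

## Interface

Orientations are given as a unit quaternion [w, x, y, z].
In Python, from rig import bot gives the robot as it stands. Calls block until the motion is done:
- bot.move_to(position, orientation): joint-space move of the TCP to a pose.
- bot.servo_line(position, attitude=None, speed=150, until_force=None): straight line of the TCP; attitude=None keeps the orientation; speed is the mean speed in mm/s. With until_force (N) it stops when the force on the tool has changed by that much, and returns True; else False.
- bot.move_joints(angles): joint-space move.
- bot.move_gripper(opening, grip_force=None): finger opening in mm; grip_force is the grip in N (None keeps the last); returns when the fingers have stopped.
- bot.dwell(seconds).
- bot.ik(position, orientation): joint angles nearest the present ones, or None.
- bot.read_state(): the state.
- bot.read_camera(name): name is "side" or "top" or "wrist"; returns a dict with "image" (420x560x3 uint8, blue, green, red), "depth" (420x560 float32, mm along the optical axis (not along the pixel's ray), 0 where there is no reading), "fovy" (degrees; the focal length in pixels is half the picture's height over the tangent of half this angle, whatever the lens; pixels are square), "cx", "cy" (the principal point, pixels), "eye" and "attitude" of the camera in the world; the wrist camera has in their place "mount" (4x4, takes a point from camera to tool coordinates, whose origin is the TCP and whose axes are the tool frame's). Camera axes: x right, y down, z forward; pixel columns grow to the right and rows downward; lengths in mm; the calibration is good to about 2 mm. A picture is of the moment at which its call begins: read the wrist's pose just before it.
A pose or a line that the arm cannot do raises bot.MotionError and nothing moves.
- bot.finish_job(): hands the job in, once; it reports no verdict.
The state is a dict: "clock": time; "joint_positions": joint angles; "qvel": joint speeds; "effort": joint torques, N m; "ee_pos": TCP position; "tool_rot": TCP orientation; "ft_force": force on the tool from outside, world axes, zero at the start; "moment": the same for the moment, N m; "grip_width": finger opening in mm.
Only numpy, scipy, OpenCV 4.12 (cv2) and the standard library are available. Lean on these libraries where they do the work, as an engineer would, in place of code of your own. Each camera call takes 0.05 s, during which the arm holds its last target.

## Task

Clear the samples on the machine-training table into their holders: lay the long bundle of rods flat in the undivided tray, lay one short bundle flat in each of the two bays of the divided tray, and put one of the small tape reels flat down over each of the two posts of the post board. Leave the jar that stands among them on its base, and let go of everything.

Things in the scene. Friction and masses are not known exactly. Their poses are not given: they have to be found in the camera images.
- long_bundle: Long bundle of seven white paper-wrapped filter rods (each 9 mm thick), packed as a hexagon and glued together, with a tan paper band round the middle; rigid, 120 mm long, 27 mm wide and 24.6 mm high as it lies flat. It starts lying on the table. Origin at the centre of the bundle (12.3 mm above what it lies on), x along the rods, z up at the start; either end may lead. The only long one; about 60 g.
- short_bundle_a: Short bundle of seven white paper-wrapped filter rods (each 9 mm thick), packed as a hexagon and glued together, with a tan paper band round the middle; rigid, 54 mm long, 27 mm wide and 24.6 mm high as it lies flat. It starts lying on the table. Origin at the centre of the bundle (12.3 mm above what it lies on), x along the rods, z up at the start; either end may lead. The two short bundles are alike; about 30 g.
- short_bundle_b: Short bundle of seven white paper-wrapped filter rods (each 9 mm thick), packed as a hexagon and glued together, with a tan paper band round the middle; rigid, 54 mm long, 27 mm wide and 24.6 mm high as it lies flat. It starts lying on the table. Origin at the centre of the bundle (12.3 mm above what it lies on), x along the rods, z up at the start; either end may lead. The two short bundles are alike; about 30 g.
- reel_a: small reel of white paper tape on a brown cardboard core, a rigid ring lying flat: 54 mm outer diameter, 34 mm hole, 25 mm high. Origin at the centre of its underside, z up. The two reels are alike. About 40 g.
- reel_b: small reel of white paper tape on a brown cardboard core, a rigid ring lying flat: 54 mm outer diameter, 34 mm hole, 25 mm high. Origin at the centre of its underside, z up. The two reels are alike. About 40 g.
- plain_tray: Undivided shallow aluminium tray with a dark floor, one single long space inside. Fixed to the table, 156 mm long (its x) by 86 mm wide (its y), z up; origin at the centre of its underside. Walls 3 mm thick, 14 mm high; floor 3 mm above the table; inside 150 by 80 mm.
- divided_tray: Shallow aluminium tray with a dark floor, parted by one cross wall (at x = 0) into two equal bays. Fixed to the table, 156 mm long (its x) by 86 mm wide (its y), z up; origin at the centre of its underside. Walls 3 mm thick and 14 mm high, cross wall too; floor 3 mm above the table; each bay is 73.5 mm (along x) by 80 mm (along y) inside, bay centres at x = +38 and -38 mm.
- post_board: Flat aluminium board without walls, 8 mm thick, with two upright dark steel posts at x = +40 and -40 mm on its centre line (y = 0). Fixed to the table, 156 mm long (its x) by 86 mm wide (its y), z up; origin at the centre of its underside. Posts 16 mm thick with tapered tops, 30 mm high above the board, so their tops are 38 mm above the table.
- jar: Closed white sample jar with a blue cap, 38 mm in diameter, 58 mm high, standing loose on the table among the samples; not part of the job, to be left standing. Origin at the centre of its underside, z up.

How it is judged (in metres and radians):
At the end, for the whole second after the job is handed in: Long bundle flat on the floor of the undivided tray; one short bundle flat on the floor of each bay of the divided tray; one reel on each post, its centre within 12 mm of the post along and across the board and its underside below 11.5 mm; all five released and at rest (under 10 mm/s) (x of long_bundle in the frame of plain_tray between -0.03 and 0.03 m and y of long_bundle in the frame of plain_tray between -0.035 and 0.035 m and z of long_bundle in the frame of plain_tray between 0.008 and 0.019 m and angle between long_bundle's own x axis and vertical between 1.5 and 1.64 rad and y of short_bundle_a in the frame of divided_tray between -0.036 and 0.036 m and z of short_bundle_a in the frame of divided_tray between 0.008 and 0.019 m and angle between short_bundle_a's own x axis and vertical between 1.5 and 1.64 rad and y of short_bundle_b in the frame of divided_tray between -0.036 and 0.036 m and z of short_bundle_b in the frame of divided_tray between 0.008 and 0.019 m and angle between short_bundle_b's own x axis and vertical between 1.5 and 1.64 rad and y of reel_a in the frame of post_board between -0.012 and 0.012 m and z of reel_a in the frame of post_board between 0.005 and 0.0115 m and y of reel_b in the frame of post_board between -0.012 and 0.012 m and z of reel_b in the frame of post_board between 0.005 and 0.0115 m and ((x of short_bundle_a in the frame of divided_tray between 0.01 and 0.066 m and x of short_bundle_b in the frame of divided_tray between -0.066 and -0.01 m) or (x of short_bundle_a in the frame of divided_tray between -0.066 and -0.01 m and x of short_bundle_b in the frame of divided_tray between 0.01 and 0.066 m)) and ((x of reel_a in the frame of post_board between 0.028 and 0.052 m and x of reel_b in the frame of post_board between -0.052 and -0.028 m) or (x of reel_a in the frame of post_board between -0.052 and -0.028 m and x of reel_b in the frame of post_board between 0.028 and 0.052 m)) and linear speed of each of long_bundle, short_bundle_a, short_bundle_b, reel_a, reel_b below 0.01 m/s); the robot touches nothing.
It fails at once if the jar is knocked over (tilted more than 0.6 rad) (angle between jar's own z axis and vertical above 0.6 rad).
It also fails if it takes over 136 s, if anything falls off the work surface, if the arm or the gripper's body presses on something with over 40 N, if the wrist force passes 120 N, or if a joint passes its speed limit or range.

## Working session

There is one attempt and no reset: what is moved stays moved. The work goes in short steps, each a Python script; the robot and the scene stay as the last script left them, time stands still between calls to the robot, and variables do not carry over. Pictures are saved under pics/ and viewed, and the job is handed in when it is done.

```bash
ls -la; mkdir -p pics; python3 - <<'E'
from rig import bot
import cv2,numpy as np
s=bot.read_state();print(s['clock'],s['ee_pos'],s['tool_rot'],s['grip_width'],bot.tip_reach)
for n in('top','side','wrist'):
    c=bot.read_camera(n);cv2.imwrite(f'pics/{n}0.png',c['image']);np.savez(f'pics/{n}0.npz',**c)
    print(n,{k:(v if k not in('image','depth') else v.shape) for k,v in c.items()})
E
```

```text
total 12
drwxr-xr-x  3 agent agent 4096 Dec  7 16:32 .
drwxr-xr-x 23 root  root  4096 Dec  7 16:32 ..
drwxr-xr-x  2 agent agent 4096 Dec  7 16:32 pics
0.0 [189.38954269 516.0960897  217.10580252] [-0.57956515  0.57997755  0.40444591 -0.40515897] 85.25291307870056 19.0
top {'image': (420, 560, 3), 'depth': (420, 560), 'fovy': 52.677927295076486, 'cx': 273.2388863934477, 'cy': 204.75227319769328, 'eye': array([344.35107684,   2.16918189, 960.02893275]), 'attitude': array([-0.08529805,  0.73603269, -0.66650152,  0.08219397])}
side {'image': (420, 560, 3), 'depth': (420, 560), 'fovy': 46.456115362531094, 'cx': 274.9942205280189, 'cy': 215.32321970137127, 'eye': array([439.54338831, 862.45191662, 694.65610255]), 'attitude': array([ 0.03809649, -0.05621692,  0.89060152, -0.44968573])}
wrist {'image': (420, 560, 3), 'depth': (420, 560), 'fovy': 71.81104429957566, 'cx': 280.71180357112115, 'cy': 202.5405251075957, 'mount': array([[ 9.99999839e-01, -5.63244172e-04, -6.13668755e-05,
        -4.49803510e-01],
       [-1.04086375e-04, -2.89098128e-01,  9.57299463e-01,
        -1.56157661e+02],
       [-5.56934392e-04, -9.57299303e-01, -2.89098140e-01,
         7.29477429e+01],
       [ 0.00000000e+00,  0.00000000e+00,  0.00000000e+00,
         1.00000000e+00]])}
```

View pics/top0.png

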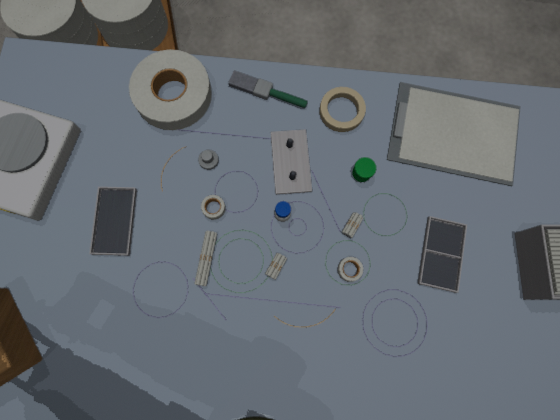

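View pics/side0.png

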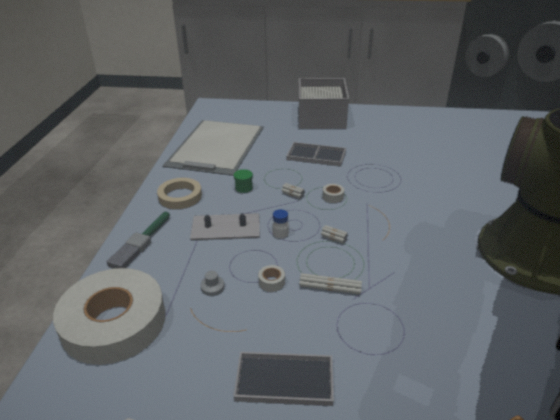

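View pics/wrist0.png

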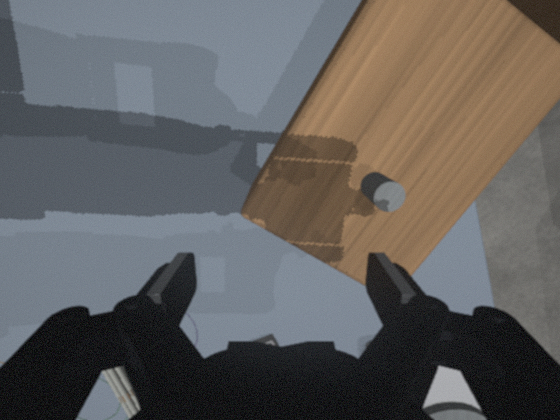

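The top view shows the plain tray at (113,221), divided tray at (443,254), post board at (291,161) with posts at about (290,143) and (293,175), and the jar at (283,211). It also shows the long bundle at (206,259), short bundles at (277,266) and (352,224), and reels at (213,207) and (351,269). The side view shows the same layout. The wrist view shows only a wood block near the start pose.

```bash
cat > h.py <<'E'
import numpy as np,cv2
from scipy.spatial.transform import Rotation as R
def rot(q): return R.from_quat([q[1],q[2],q[3],q[0]]).as_matrix()
class Cam:
    def __init__(s,c,st=None):
        s.im=c['image'];s.d=c['depth'];h=s.im.shape[0]
        s.f=h/2/np.tan(np.radians(float(c['fovy']))/2);s.cx=float(c['cx']);s.cy=float(c['cy'])
        if 'mount' in c:
            Rt=rot(st['tool_rot']);M=c['mount'];s.R=Rt@M[:3,:3];s.e=Rt@M[:3,3]+np.array(st['ee_pos'])
        else: s.R=rot(c['attitude']);s.e=np.array(c['eye'])
    def ray(s,p):
        p=np.atleast_2d(p).astype(float);v=np.c_[(p[:,0]-s.cx)/s.f,(p[:,1]-s.cy)/s.f,np.ones(len(p))]
        return v@s.R.T
    def plane(s,p,z):
        r=s.ray(p);return s.e+r*((z-s.e[2])/r[:,2])[:,None]
    def dep(s,p):
        p=np.atleast_2d(p);r=s.ray(p);d=np.array([s.d[int(round(b)),int(round(a))] for a,b in p]);return s.e+r*d[:,None]
    def proj(s,P):
        v=(np.atleast_2d(P)-s.e)@s.R;return np.c_[v[:,0]/v[:,2]*s.f+s.cx,v[:,1]/v[:,2]*s.f+s.cy]
    def cloud(s):
        h,w=s.d.shape;u,v=np.meshgrid(np.arange(w),np.arange(h))
        P=s.e+s.ray(np.c_[u.ravel(),v.ravel()])*s.d.reshape(-1,1);return P.reshape(h,w,3)
def tri(c1,p1,c2,p2):
    a=c1.ray(p1)[0];b=c2.ray(p2)[0];a/=np.linalg.norm(a);b/=np.linalg.norm(b)
    t=np.linalg.lstsq(np.c_[a,-b],c2.e-c1.e,rcond=None)[0]
    x=c1.e+a*t[0];y=c2.e+b*t[1];return (x+y)/2,np.linalg.norm(x-y)
def load(n): return Cam(dict(np.load(f'pics/{n}0.npz')))
E
python3 - <<'E'
from h import *
t=load('top');s=load('side')
pts=dict(plain=((113,221),(285,377)),div=((443,254),(316,154)),p1=((290,143),(207,219)),p2=((293,175),(242,217)),jar=((283,209),(280,216)),long=((206,259),(331,283)),sa=((277,266),(335,233)),sb=((352,224),(292,189)),ra=((213,207),(272,275)),rb=((351,269),(333,190)))
for k,(a,b) in pts.items():
    x,e=tri(t,a,s,b);print(k,x.round(0),e.round(1),'top dep',t.dep(a)[0].round(0),'side dep',s.dep(b)[0].round(0))
# height map from top
P=t.cloud();z=P[...,2];print('table z',np.nanmedian(z[180:280,120:420]))
z2=s.cloud()[...,2];print(np.median(z2[180:340,250:400]))
im=np.clip((z+20)*3,0,255).astype('u1');cv2.imwrite('pics/hm.png',cv2.applyColorMap(im,2))
cv2.imwrite('pics/topz.png',cv2.resize(t.im[120:300,80:480],None,fx=2,fy=2,interpolation=2))
cv2.imwrite('pics/topz2.png',cv2.resize(t.im[120:300,180:380],None,fx=4,fy=3.33,interpolation=2))
E
```

```text
plain [500. 378.   7.] 0.7 top dep [501. 380.   2.] side dep [501. 377.   5.]
div [ 500. -376.    2.] 1.0 top dep [ 499. -374.    7.] side dep [ 501. -374.    3.]
p1 [725.  -7.  24.] 3.6 top dep [720.  -7.  33.] side dep [724.   2.  31.]
p2 [646. -21.  26.] 2.9 top dep [642. -21.  36.] side dep [646. -13.  32.]
jar [557.  -5.  48.] 0.2 top dep [555.  -5.  57.] side dep [555.   8.  58.]
long [435. 155.  11.] 0.9 top dep [433. 152.  25.] side dep [436. 166.  22.]
sa [434.  -4.  12.] 1.2 top dep [433.  -4.  29.] side dep [434.   9.  23.]
sb [ 546. -164.   17.] 2.1 top dep [ 543. -163.   26.] side dep [ 546. -153.   24.]
ra [553. 154.  18.] 0.7 top dep [556. 156.   2.] side dep [556. 139.   5.]
rb [ 444. -167.   19.] 1.2 top dep [ 446. -170.    1.] side dep [ 445. -181.   10.]
table z 0.6729225205892249
0.3853087045707184
```

View pics/hm.png

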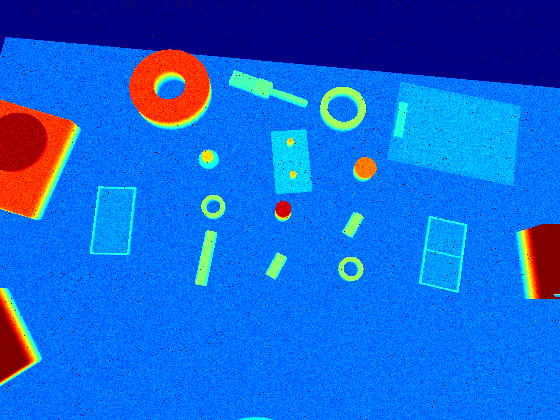

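View pics/topz.png

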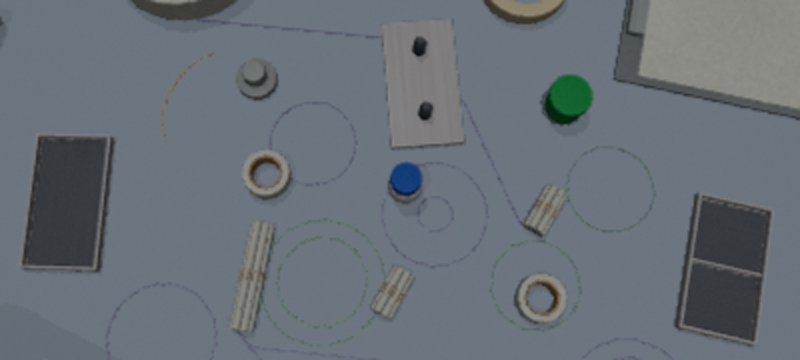

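```bash
cat > seg.py <<'E'
from h import *
def warm(c,d=-2):
    im=cv2.GaussianBlur(c.im,(3,3),0).astype(int);return ((im[...,2]-im[...,0])>d)&(im[...,2]>70)
E
python3 - <<'E'
from seg import *
t=load('top');s=load('side')
for n,c in(('top',t),('side',s)):
    m=warm(c);o=c.im.copy();o[m]=(0,0,255);cv2.imwrite(f'pics/m_{n}.png',o)
for (u,v) in[(206,245),(206,270),(190,259),(213,198),(280,160),(113,221),(92,221),(443,240)]: print(u,v,t.im[v,u])
E
```

```text
206 245 [123 128 127]
206 270 [102 108 108]
190 259 [128 117 108]
213 198 [ 66  84 102]
280 160 [127 126 128]
113 221 [63 58 56]
92 221 [127 118 108]
443 240 [63 57 55]
```

View pics/m_top.png

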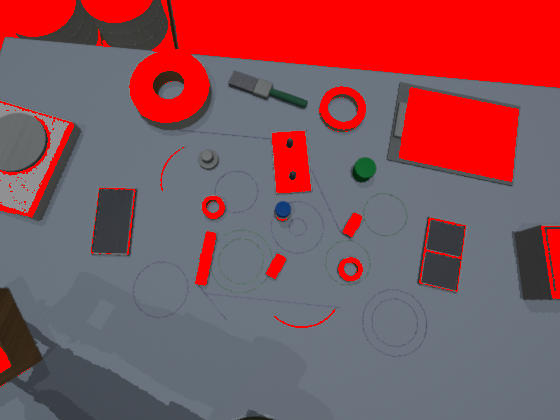

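View pics/m_side.png

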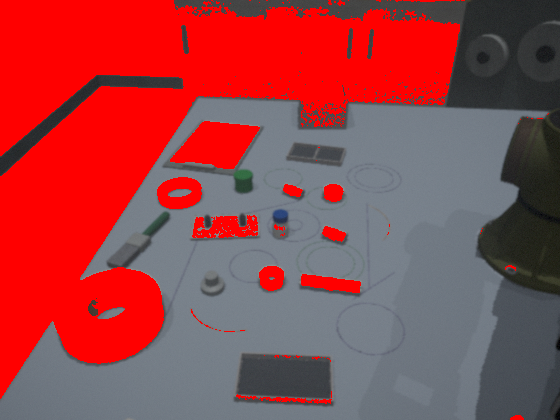

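The red masks isolate the samples, the rims and the board face cleanly in both views. Next I compute poses from them.

```bash
cat > poses.py <<'E'
from seg import *
t=load('top');s=load('side')
def comp(m,p,r=60):
    n,l,st,ce=cv2.connectedComponentsWithStats(m.astype('u1'));
    ys,xs=np.nonzero(l>0);i=np.argmin((xs-p[0])**2+(ys-p[1])**2);return l==l[ys[i],xs[i]]
def hull(m):
    c,_=cv2.findContours(m.astype('u1'),cv2.RETR_EXTERNAL,cv2.CHAIN_APPROX_NONE);return max(c,key=len)[:,0,:].astype(float)
def rect(P):
    r=cv2.minAreaRect(P[:,:2].astype('f4'));c,(w,h),a=r
    if w<h:w,h,a=h,w,a+90
    return np.round(c,1),round(w,1),round(h,1),round((a+90)%180-90,1)
E
python3 - <<'E'
from poses import *
mt,ms=warm(t),warm(s)
print('bundles/reels: rect at z=12 (top|side), tri of blob centres')
for k,a,b in(('long',(206,259),(331,283)),('sa',(277,266),(335,233)),('sb',(352,224),(292,189)),('ra',(213,198),(272,285)),('rb',(351,279),(333,199))):
    A,B=comp(mt,a),comp(ms,b);ha,hb=hull(A),hull(B)
    ca,cb=[np.array(cv2.minAreaRect(h.astype('f4'))[0]) for h in(ha,hb)]
    x,e=tri(t,ca,s,cb)
    z=t.cloud()[...,2][cv2.erode(A.astype('u1'),np.ones((3,3)))>0];z2=s.cloud()[...,2][B]
    print(k,rect(t.plane(ha,14)),rect(s.plane(hb,12)),'tri',x.round(1),round(e,1),'topz',np.percentile(z,[50,90]).round(1),np.percentile(z2,90).round(1))
# board
A=comp(mt,(280,150));P=t.plane(hull(A),8);print('board',rect(P))
for a in((290,143),(293,175)):
    u0,v0=a
    g=t.im[v0-10:v0+10,u0-10:u0+10].max(2)<75; ys,xs=np.nonzero(g); print('dark px',xs.min()+u0-10,xs.max()+u0-10,ys.min()+v0-10,ys.max()+v0-10,len(xs))
# trays: dark floor + rim
for k,a,b in(('plain',(113,221),(285,377)),('div',(443,240),(316,154))):
  for n,c,p in(('top',t,a),('side',s,b)):
    m=c.im.max(2)<80
    if n=='side': m=c.im.max(2)<85
    if k=='div': m=cv2.morphologyEx(m.astype('u1'),cv2.MORPH_CLOSE,np.ones((7,7)))>0
    A=comp(m,p);print(k,n,A.sum(),'floor at z3',rect(c.plane(hull(A),3)))
E
```

```text
bundles/reels: rect at z=12 (top|side), tri of blob centres
long (array([437.5, 156.3]), 119.1, 27.2, -4.6) (array([438. , 157.2]), 117.8, 37.3, -3.1) tri [437.  156.8  11.3] 0.4 topz [23.5 26. ] 25.2
sa (array([435.3,  -1.3]), 52.5, 25.8, -21.3) (array([438.5,  -1.2]), 55.4, 40.0, -23.1) tri [436.4  -1.4  11.5] 1.9 topz [23.8 26.5] 25.0
sb (array([ 545.4, -166.2]), 54.8, 27.1, -22.4) (array([ 548.1, -167.2]), 51.8, 46.3, -10.3) tri [ 546.8 -166.8   10.9] 1.6 topz [24.3 26.5] 25.0
ra (array([553.9, 154.5]), 52.2, 50.4, 7.2) (array([555.9, 154.9]), 69.3, 48.8, -83.0) tri [555.  154.9  11. ] 1.1 topz [25.2 26.8] 25.9
rb (array([ 445.2, -165.9]), 53.6, 50.6, -84.3) (array([ 443.2, -168. ]), 77.6, 47.6, -86.9) tri [ 444.2 -166.    12.9] 1.9 topz [25.3 27.7] 25.7
board (array([684.5, -12.5]), 151.8, 80.9, 10.1)
dark px 286 292 139 147 53
dark px 289 295 171 179 47
plain top 2213 floor at z3 (array([503.7, 382.5]), 150.2, 79.2, 4.3)
plain side 3641 floor at z3 (array([502.7, 371.4]), 149.2, 78.2, 4.1)
div top 2659 floor at z3 (array([ 499.4, -371.7]), 156.1, 89.2, -7.6)
div side 818 floor at z3 (array([ 502.4, -375.8]), 150.3, 96.1, -6.9)
```

```bash
python3 - <<'E'
from poses import *
mt,ms=warm(t),warm(s)
print('tray inner rims at z=14')
for k,ps in(('plain',[((113,221),(285,377))]),('div',[((445,238),(303,153)),((440,271),(331,155))])):
  for a,b in ps:
    for n,c,p,th in(('top',t,a,75),('side',s,b,75)):
      A=comp(c.im.max(2)<th,p);print(k,n,A.sum(),rect(c.plane(hull(A),14)))
# div rim corner outer (warm) in top
m=np.zeros_like(mt);m[205:300,410:475]=mt[205:300,410:475]
ys,xs=np.nonzero(m);print('div rim warm z14',rect(t.plane(np.c_[xs,ys],14)))
m=np.zeros_like(mt);m[180:262,85:142]=mt[180:262,85:142]
ys,xs=np.nonzero(m);print('plain rim warm z14',rect(t.plane(np.c_[xs,ys],14)))
o=np.vstack([np.hstack([cv2.resize(t.im[180:262,85:142],None,fx=4,fy=4),cv2.resize(t.im[215:297,415:472],None,fx=4,fy=4),cv2.resize(t.im[126:208,265:322],None,fx=4,fy=4)])]);cv2.imwrite('pics/holders.png',o)
o=np.hstack([cv2.resize(s.im[200:245,185:265],None,fx=5,fy=5),cv2.resize(s.im[135:180,280:350],None,fx=5,fy=5)]);cv2.imwrite('pics/holders_s.png',o)
E
```

```text
tray inner rims at z=14
plain top 2188 (array([501.6, 378.4]), 148.2, 77.6, 4.1)
plain side 3182 (array([501.9, 380.7]), 145.7, 73.4, 4.5)
div top 1042 (array([ 537.6, -377.3]), 78.2, 72.1, 82.4)
div side 40 (array([ 525.2, -370.5]), 51.7, 29.6, -68.5)
div top 1107 (array([ 461.6, -367.4]), 77.9, 70.7, 82.0)
div side 38 (array([ 449.6, -362.3]), 51.9, 25.0, -78.1)
div rim warm z14 (array([ 499.4, -370.1]), 153.1, 85.3, -7.5)
plain rim warm z14 (array([501. , 375.6]), 152.0, 84.6, 4.0)
```

View pics/holders.png

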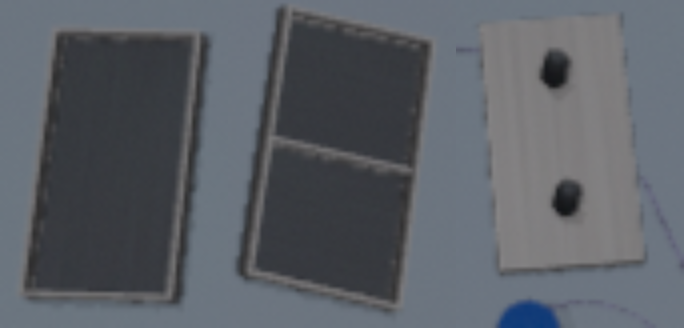

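View pics/holders_s.png

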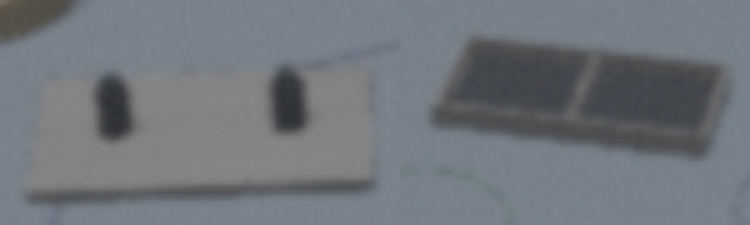

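Inner-rim fits on the z = 14 plane:

| Holder | Centre (mm) | Yaw |
|---|---|---|
| Plain tray | (502, 378) | 4.2° |
| Divided tray | bays (537.6, -377.3) and (461.6, -367.4), 76.6 apart (text says 76) | -7.6° |
| Post board | posts about (725, -7) and (646, -21), 80.2 apart (text says 80) | 10° |

Next is a wrist look over the long bundle, then the grasp.

```bash
cat > arm.py <<'E'
from poses import *
from rig import bot
def q(th):
    x=np.array([np.cos(th),np.sin(th),0]);y=np.array([0,0,-1.]);M=np.c_[x,y,np.cross(x,y)]
    a=R.from_matrix(M).as_quat();return [a[3],a[0],a[1],a[2]]
def best(pos,deg):
    js=np.array(bot.read_state()['joint_positions']);o=[]
    for d in(deg,deg+180):
        j=bot.ik(list(pos),q(np.radians(d)))
        if j is not None:o.append((abs(j[5]),d,np.round(j,2)))
    o.sort(key=lambda r:r[0]);return o
def look(name):
    st=bot.read_state();c=bot.read_camera('wrist');cv2.imwrite(f'pics/{name}.png',c['image']);np.savez(f'pics/{name}.npz',**c,**{k:st[k] for k in('tool_rot','ee_pos')});return Cam(c,st)
def reload(name):
    c=dict(np.load(f'pics/{name}.npz'));return Cam(c,c)
def S(msg=''):
    s=bot.read_state();print(msg,'t',round(s['clock'],2),'p',np.round(s['ee_pos'],1),'grip',round(s['grip_width'],1),'F',np.round(s['ft_force'],1));return s
E
python3 - <<'E'
from arm import *
for n,p,d in(('long',(437,156.5,150),-4.6+90),('plain',(502,378,150),4.2+90),('sa',(436,-1.4,150),-22+90),('sb',(546,-166.5,150),-22+90),('bay1',(537.6,-377.3,150),82.4),('bay2',(461.6,-367.4,150),82.4),('p1',(725,-7,150),100),('p2',(646,-21,150),100),('ra',(555,154.7,150),90),('rb',(444.5,-166,150),90)):
    print(n,best(p,d))
b=best((437,156.5,180),85.4)[0];bot.move_to([437,156.5,180],q(np.radians(b[1])));S();look('w_long')
E
```

```text
long [(np.float64(1.225548727203273), 85.4, array([ 0.26,  0.18,  1.84, -0.  ,  1.12, -1.23])), (np.float64(1.9160439263865205), 265.4, array([ 0.26,  0.18,  1.84, -0.  ,  1.12,  1.92]))]
plain [(np.float64(1.056965467786675), 94.2, array([ 0.59,  0.53,  1.36, -0.  ,  1.25, -1.06])), (np.float64(2.084627185803118), 274.2, array([ 0.59,  0.53,  1.36, -0.  ,  1.25,  2.08]))]
sa [(np.float64(1.274078313208722), 68, array([-0.09,  0.12,  1.91, -0.  ,  1.11, -1.27])), (np.float64(1.8675143403810717), 248, array([-0.09,  0.12,  1.91, -0.  ,  1.11,  1.87]))]
sb [(np.float64(1.5469732632250224), 68, array([-0.36,  0.41,  1.54, -0.  ,  1.2 , -1.55])), (np.float64(1.5946193903647714), 248, array([-0.36,  0.41,  1.54, -0.  ,  1.2 ,  1.59]))]
bay1 [(np.float64(1.0357382808501487), 262.4, array([-0.67,  0.59,  1.26, -0.  ,  1.29,  1.04])), (np.float64(2.1058543727396457), 82.4, array([-0.67,  0.59,  1.26, -0.  ,  1.29, -2.11]))]
bay2 [(np.float64(0.9691111904680598), 262.4, array([-0.73,  0.45,  1.48, -0.  ,  1.21,  0.97])), (np.float64(2.172481463121734), 82.4, array([-0.73,  0.45,  1.48, -0.  ,  1.21, -2.17]))]
p1 [(np.float64(1.3361066592151074), 280, array([-0.06,  0.76,  1.  , -0.  ,  1.39,  1.34])), (np.float64(1.8054859943746862), 100, array([-0.06,  0.76,  1.  , -0.  ,  1.39, -1.81]))]
p2 [(np.float64(1.3071103643577198), 280, array([-0.09,  0.57,  1.3 , -0.  ,  1.27,  1.31])), (np.float64(1.8344822892320736), 100, array([-0.09,  0.57,  1.3 , -0.  ,  1.27, -1.83]))]
ra [(np.float64(1.3625247075966422), 90, array([ 0.21,  0.42,  1.52, -0.  ,  1.2 , -1.36])), (np.float64(1.7790679459931518), 270, array([ 0.21,  0.42,  1.52, -0.  ,  1.2 ,  1.78]))]
rb [(np.float64(1.1361694182178503), 270, array([-0.43,  0.2 ,  1.81, -0.  ,  1.13,  1.14])), (np.float64(2.005423235371943), 90, array([-0.43,  0.2 ,  1.81, -0.  ,  1.13, -2.01]))]
 t 1.76 p [436.9 157.1 180.1] grip 85.5 F [0.5 0.1 0.5]
```

View pics/w_long.png

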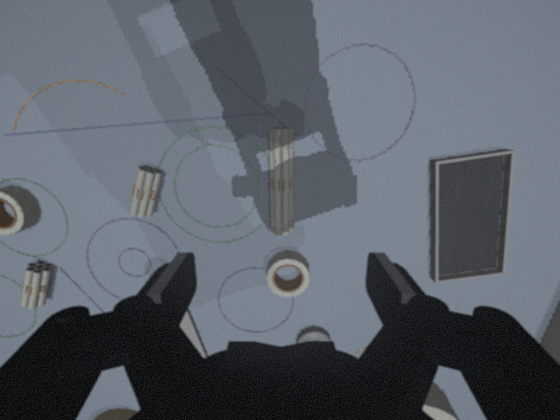

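The wrist view shows the long bundle at (281,180), upright between the jaws, with reel a at (288,277). The plain tray is on the right, inside corners about (437,163) to (500,275), and the short bundles are on the left. I cross-check these against the top view, then grasp.

```bash
python3 - <<'E'
from arm import *
w=reload('w_long')
m=warm(w,-6)
for k,p,z in(('long',(281,180),16),('sa',(146,192),14),('ra',(288,262),25)):
    A=comp(m,p);h=hull(A);print(k,A.sum(),rect(w.plane(h,z)))
x,e=tri(w,np.array(cv2.minAreaRect(hull(comp(m,(281,180))).astype('f4'))[0]),t,np.array(cv2.minAreaRect(hull(comp(warm(t),(206,259))).astype('f4'))[0]));print('tri long',x.round(1),e.round(1))
A=comp(w.im.max(2)<75,(470,220));print('plain',A.sum(),rect(w.plane(hull(A),14)),rect(w.plane(hull(A),3)))
E
```

```text
long 2466 (array([438.4, 156.7]), 122.6, 27.2, -4.2)
sa 1121 (array([437.2,  -0.8]), 59.0, 29.5, -22.2)
ra 1211 (array([548.6, 156.4]), 61.5, 51.2, -4.6)
tri long [436.4 156.5  11.6] 0.8
plain 6808 (array([501.9, 378.7]), 147.3, 77.3, 3.9) (array([506.6, 386.1]), 152.3, 79.9, 3.9)
```

All three views agree to within 1–2 mm, so I grasp the long bundle.

```bash
cat >> arm.py <<'E'
def pick(x,y,deg,zg=21,op=50,force=40,zup=120):
    Q=q(np.radians(deg));bot.move_gripper(op)
    bot.move_to([x,y,zup],Q)
    hit=bot.servo_line([x,y,zg+4],speed=120); 
    hit=bot.servo_line([x,y,zg],speed=40,until_force=6);print('touch',hit)
    bot.move_gripper(0,force);s=S('gripped')
    bot.servo_line([x,y,zup],speed=150);return S('lifted')
E
python3 - <<'E'
from arm import *
pick(437.3,156.6,85.6)
look('w_long2')
E
```

```text
touch False
gripped t 4.33 p [437.3 156.6  21. ] grip 0.2 F [-0.1 -0.4  0.4]
lifted t 5.13 p [436.9 156.5 119.2] grip -0.1 F [-0.4 -0.6 -0.4]
```

View pics/w_long2.png

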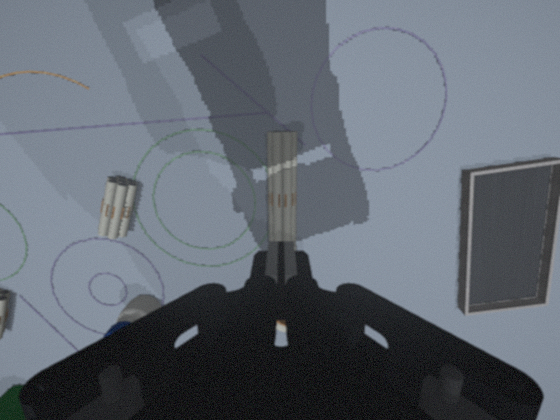

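The grip closed to 0.2 mm, so this was a miss. The bundle still lies at (282,190) in the picture. I check where it is now and where the fingertips really are.

```bash
python3 - <<'E'
from arm import *
w=reload('w_long2')
c=bot.read_camera('top');T=Cam(c);cv2.imwrite('pics/top1.png',cv2.resize(T.im[150:330,100:340],None,fx=3,fy=3));
c=bot.read_camera('side');Sd=Cam(c);cv2.imwrite('pics/side1.png',cv2.resize(Sd.im[100:320,200:460],None,fx=3,fy=2.7))
np.savez('pics/side1.npz',**c)
m=warm(w,-6);print(rect(w.plane(hull(comp(m,(281,180))),16)), w.proj([[437,156.5,100],[437,156.5,12]]))
E
```

```text
(array([433.9, 156.7]), 114.0, 27.0, -3.6) [[281.72678523 232.26914634]
 [281.44655758 196.19979518]]
```

View pics/side1.png

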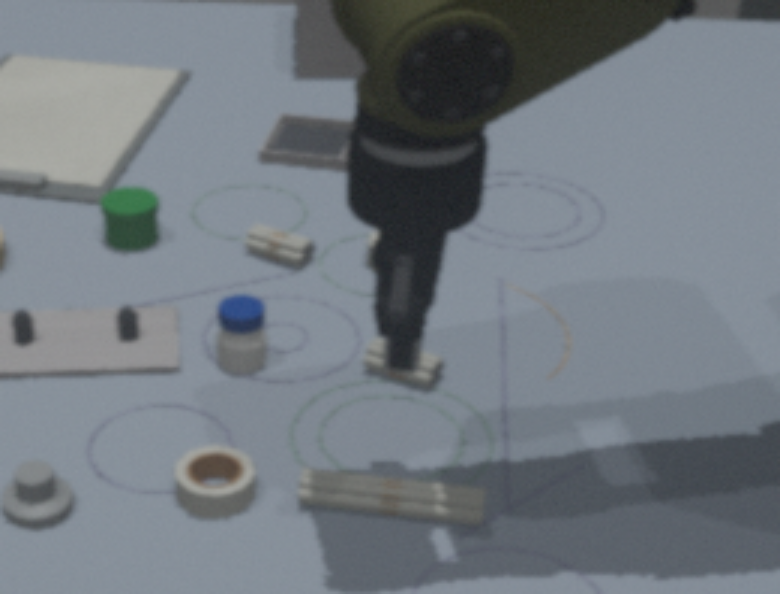

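View pics/top1.png

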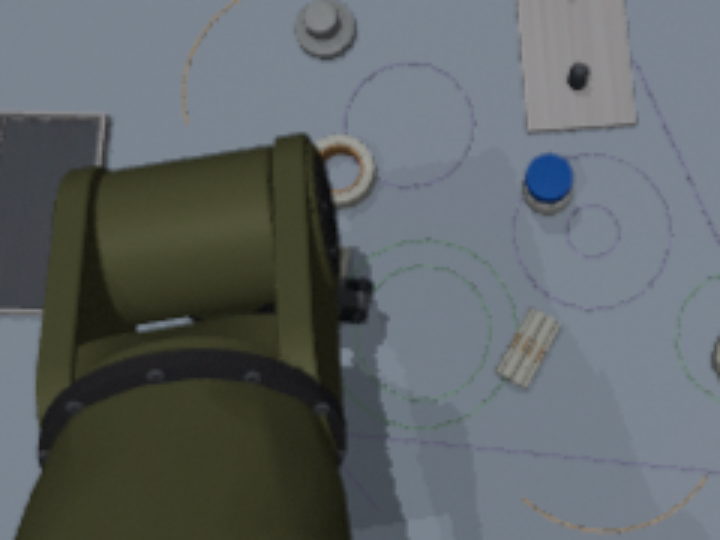

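```bash
python3 - <<'E'
from arm import *
c=dict(np.load('pics/side1.npz'));Sd=Cam(c)
for z in range(80,150,8): print(z,Sd.proj([[437,156.5,z]]).round(0))
w=reload('w_long2')
for z in range(80,150,10): print(z,w.proj([[437,156.5,z],[426,156.5,z]]).round(0).tolist())
d=w.d[225:262,270:295];print(d[::4,::4].round(0))
cv2.imwrite('pics/s1z.png',cv2.resize(Sd.im[190:250,310:360],None,fx=10,fy=10,interpolation=0))
cv2.imwrite('pics/w2z.png',cv2.resize(w.im[180:290,230:335],None,fx=5,fy=5,interpolation=0))
E
```

```text
80 [[332. 257.]]
88 [[332. 254.]]
96 [[332. 251.]]
104 [[333. 247.]]
112 [[333. 244.]]
120 [[333. 241.]]
128 [[333. 237.]]
136 [[334. 234.]]
144 [[334. 231.]]
80 [[282.0, 222.0], [280.0, 207.0]]
90 [[282.0, 227.0], [280.0, 211.0]]
100 [[282.0, 232.0], [280.0, 216.0]]
110 [[282.0, 239.0], [280.0, 222.0]]
120 [[282.0, 245.0], [280.0, 228.0]]
130 [[282.0, 253.0], [280.0, 235.0]]
140 [[282.0, 262.0], [280.0, 243.0]]
[[277. 269. 269. 272. 269. 270. 277.]
 [279. 270. 269. 274. 270. 271. 278.]
 [279. 270. 271. 276.   0. 271. 280.]
 [281. 273. 272. 275. 272. 275. 283.]
 [150. 151. 150. 150. 150. 150. 284.]
 [145. 146. 147. 146. 146. 146. 285.]
 [141. 141. 142. 141. 142. 141. 141.]
 [138. 136. 137. 136. 137. 138. 136.]
 [134. 135. 133. 134. 133. 134. 134.]
 [130. 130. 129. 130. 131. 129. 130.]]
```

View pics/s1z.png

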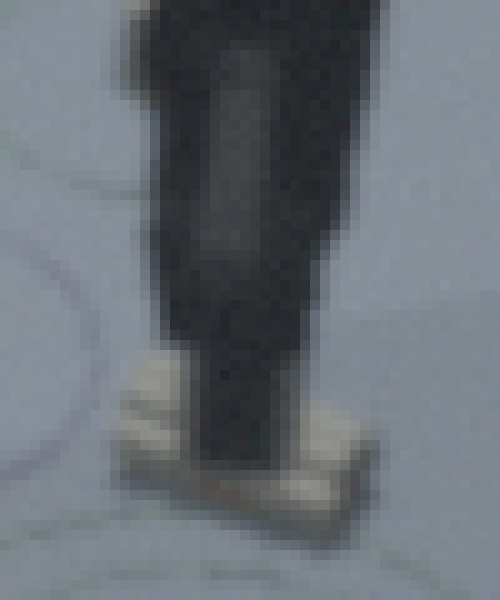

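View pics/w2z.png

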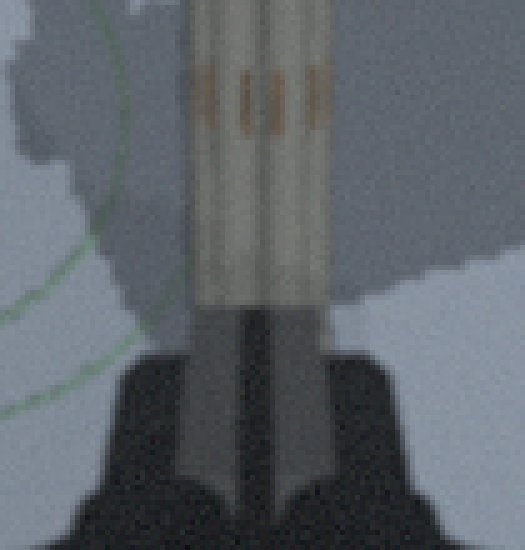

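```bash
python3 - <<'E'
from arm import *
w=reload('w_long2')
print(w.dep([[271,243],[282,243],[292,243],[275,250],[288,260],[275,270]]).round(1), w.e.round(1))
print(Cam(dict(np.load('pics/side1.npz'))).dep([[333,235],[333,230],[335,236]]).round(1))
w=reload('w_long')  # open 85
print('open: tip L/R', w.dep([[185,257],[180,262],[376,257],[382,262]]).round(1))
E
```

```text
[[425.7 151.8 140.2]
 [426.5 157.3 139.5]
 [426.8 162.4 139.6]
 [426.6 153.9 146.7]
 [426.7 160.  157.7]
 [425.9 154.3 167.1]] [364.1 161.5 275.5]
[[438.1 169.8 144.1]
 [438.7 168.8 154.7]
 [434.4 171.6 143.5]]
open: tip L/R [[423.4 112.9 214.6]
 [422.6 112.8 220.8]
 [430.  201.1 215.6]
 [429.9 202.1 220.6]]
```

The depth readings from the wrist and side cameras both put the closed fingertips at z ≈ 140 while the TCP reports 119. So the tips are about 20 mm behind the TCP, not 19 mm ahead of it. That explains the miss: the jaws closed above the bundle. I test this with a guarded touch on clear table.

```bash
python3 - <<'E'
from arm import *
w=reload('w_long');z=w.cloud()[...,2];print('wrist table z',np.median(z[60:200,330:420]).round(1),'bundle top',np.median(z[150:170,275:287]).round(1))
w=reload('w_long2');z=w.cloud()[...,2];print('wrist2 table z',np.median(z[60:160,330:420]).round(1),'bundle top',np.median(z[150:180,275:287]).round(1))
Q=q(np.radians(85.6))
bot.servo_line([437,75,80]);bot.servo_line([437,75,22],speed=80)
h=bot.servo_line([437,75,-35],speed=20,until_force=4);S('touch %s'%h)
c=bot.read_camera('side');cv2.imwrite('pics/side2.png',cv2.resize(Cam(c).im[150:300,230:420],None,fx=4,fy=4))
bot.servo_line([437,75,60],speed=100);S()
E
```

```text
wrist table z -0.0 bundle top 23.8
wrist2 table z -0.0 bundle top 24.0
touch True t 8.62 p [437.   75.  -13.5] grip 0.0 F [-2.1 -0.2  6. ]
 t 9.57 p [436.7  75.   59.5] grip -0.0 F [0.1 0.4 0.8]
```

View pics/side2.png

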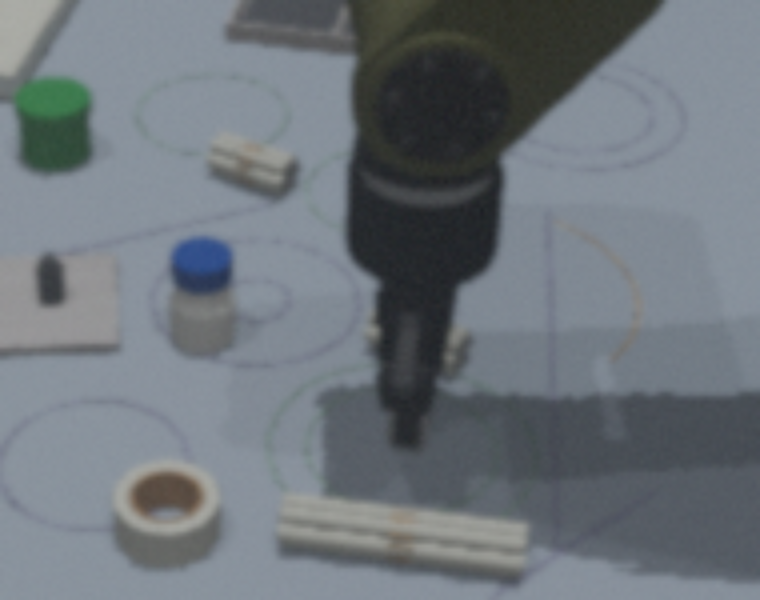

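```bash
python3 - <<'E'
from arm import *
bot.servo_line([437,75,0],speed=80);bot.dwell(0.2);S('before')
h=bot.servo_line([437,75,-35],speed=10,until_force=3);S('touch %s'%h);bot.dwell(.3);S('held')
c=bot.read_camera('side');C=Cam(c)
print(C.proj([[437,86,z] for z in(-5,0,5,10)]).round(1).tolist(),C.proj([[437,75,0]]).round(1))
print('tip dep',C.dep([[331,261],[331,260],[331,258],[331,263],[331,265]]).round(1))
bot.servo_line([437,75,60],speed=100);S()
E
```

```text
before t 10.67 p [4.373e+02 7.500e+01 4.000e-01] grip 0.2 F [0.9 0.1 0.4]
touch True t 12.3 p [437.   75.  -13.6] grip -0.4 F [-1.2  0.   7.1]
held t 12.6 p [437.   75.  -13.5] grip 0.1 F [-0.3 -0.7  6.3]
[[331.4, 265.6], [331.5, 263.8], [331.6, 262.0], [331.7, 260.2]] [[331.7 260.3]]
tip dep [[438.4  90.5  11.6]
 [438.5  87.7  12. ]
 [438.8  88.2  17.9]
 [438.1  81.5  -1.9]
 [437.8  91.1   1.1]]
 t 13.54 p [436.7  75.   59.5] grip 0.3 F [-0.1 -0.4  0.2]
```

The touch repeats at TCP z = -13.5. With the jaws shut, the tips are therefore about 13.5 mm behind the reported TCP, against 19 mm ahead in the text. The wrist and table heights check out at 0.0 and 24 mm. I go with the touch value and grasp at TCP z = -10.

```bash
python3 - <<'E'
from arm import *
pick(437.3,156.6,85.6,zg=-10,zup=90)
look('w_long3')
E
```

```text
touch False
gripped t 16.06 p [437.5 156.7  -9.6] grip 25.4 F [-2.2 -0.1  5.5]
lifted t 16.88 p [436.9 156.5  89.2] grip 25.1 F [ 0.3 -0.8 -0.8]
```

View pics/w_long3.png

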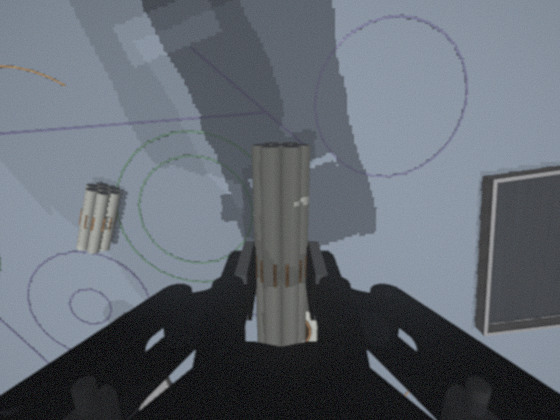

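The long bundle is held, with the band at (281,272) between the pads. I check its tilt and height by depth, then place it.

```bash
python3 - <<'E'
from arm import *
w=reload('w_long3')
P=w.dep([[c,r] for r in(160,200,240,280,320) for c in(274,291)]);print(P.round(1))
Q=q(np.radians(94.1))
bot.move_to([502,378.5,90],Q)
bot.servo_line([502,378.5,8],speed=120)
h=bot.servo_line([502,378.5,-7],speed=25,until_force=5);S('down %s'%h)
bot.move_gripper(42);S('open')
bot.servo_line([502,378.5,110],speed=150)
look('w_plain')
E
```

```text
[[381.8 157.3 123.5]
 [382.4 164.4 123.5]
 [399.8 155.7 121.9]
 [399.6 163.2 124.5]
 [418.7 154.1 122.4]
 [418.7 161.9 123.8]
 [438.6 152.5 124.1]
 [440.3 160.5 122.3]
 [462.8 150.4 122. ]
 [364.1 161.5 245.4]]
down True t 19.25 p [501.8 378.4  -6.7] grip 24.9 F [-2.2 -1.3  6.6]
open t 19.56 p [501.4 378.1  -7.4] grip 41.9 F [-0.5  0.  -0.7]
```

View pics/w_plain.png

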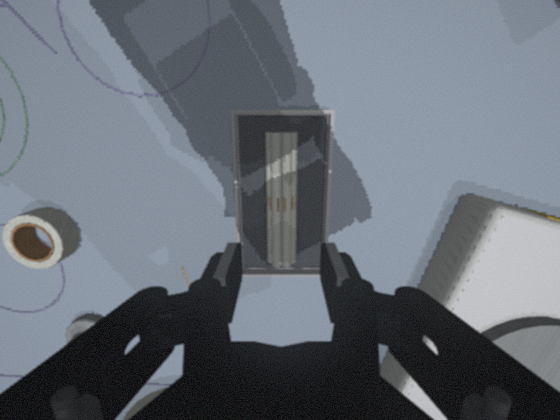

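The long bundle lies flat and centred in the plain tray, band at (281,204). Next are the short bundles. I take a wrist look near each before grasping.

```bash
cat >> arm.py <<'E'
def lookpick(name,x,y,deg,L,W,px,z,op,zg,zup=90,dmask=-6):
    bot.move_gripper(op);bot.move_to([x,y,120],q(np.radians(deg)))
    w=look('w_'+name);u=w.proj([[x,y,24]])[0]
    h=hull(comp(warm(w,dmask),u));r=rect(w.plane(h,z));print(name,r,'guess',x,y);return w,r
E
python3 - <<'E'
from arm import *
w,r=lookpick('sa',436.7,-1.2,248,54,27,None,16,50,-10)
E
```

```text
sa (array([4.344e+02, 1.000e-01]), 58.2, 26.6, -23.2) guess 436.7 -1.2
```

View pics/w_sa.png

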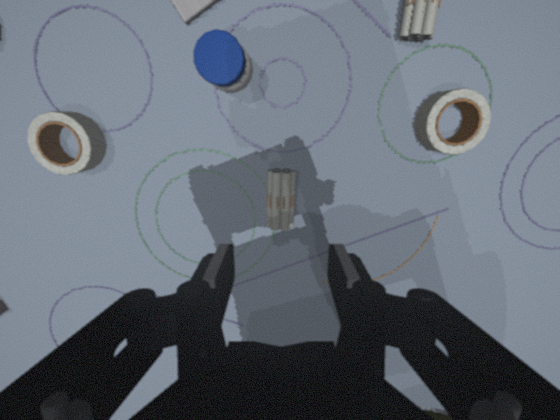

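Short bundle a is at (281,200), aligned with the jaws. I grasp it, place it in the near bay, then check.

```bash
cat >> arm.py <<'E'
def place(x,y,deg,zp,opn,zup=90):
    Q=q(np.radians(deg));bot.move_to([x,y,zup],Q)
    bot.servo_line([x,y,zp+15],speed=120)
    h=bot.servo_line([x,y,zp],speed=25,until_force=5);S('down %s'%h)
    bot.move_gripper(opn);S('open')
    bot.servo_line([x,y,110],speed=150)
E
python3 - <<'E'
from arm import *
s=pick(436,-0.8,247.3,zg=-9.5,zup=90)
if s['grip_width']>15:
    place(461.6,-367.4,262.4,-7,42);look('w_bay2')
E
```

```text
touch False
gripped t 25.32 p [436.1  -0.8  -9.2] grip 25.1 F [-1.3 -0.4  5.4]
lifted t 26.13 p [435.6  -0.8  89.3] grip 25.2 F [ 0.7 -0.9 -0.1]
down True t 28.9 p [ 461.5 -367.3   -6.1] grip 25.2 F [-1.3  1.4  5.8]
open t 29.21 p [ 461.1 -367.    -6.8] grip 41.9 F [-0.1 -0.8  0.3]
```

View pics/w_bay2.png

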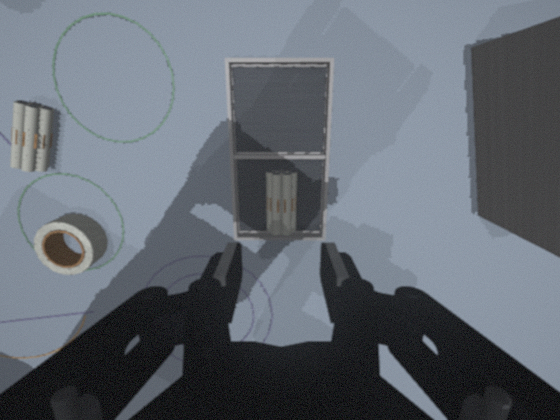

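Short bundle a lies in the near bay at (281,203), clear of the cross wall. Next is short bundle b, into the far bay.

```bash
python3 - <<'E'
from arm import *
w,r=lookpick('sb',546.4,-166.6,248,54,27,None,16,50,-10)
c=np.array([546.4,-166.6]);
if np.hypot(*(r[0]-c))<6 and abs(r[3]+22)<5:
    s=pick(*(0.5*(r[0]+c)+[.5,0]),90+r[3]+180,zg=-9.5,zup=90)
    if s['grip_width']>15:
        place(537.6,-377.3,262.4,-7,42);look('w_bay1')
E
```

```text
sb (array([ 544. , -164.5]), 57.1, 27.2, -24.9) guess 546.4 -166.6
touch False
gripped t 33.37 p [ 545.8 -165.6   -9.1] grip 25.0 F [-2.1 -1.5  4.6]
lifted t 34.18 p [ 545.2 -165.4   89.1] grip 25.0 F [-0.1 -0.  -0.9]
down True t 36.43 p [ 537.5 -377.2   -6.1] grip 25.5 F [-2.   1.   6.2]
open t 36.74 p [ 537.1 -376.9   -7. ] grip 41.7 F [-0.7  0.   0.4]
```

View pics/w_bay1.png

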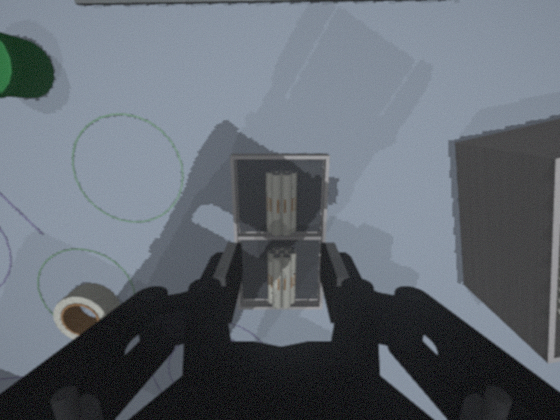

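Both bays are filled: far bundle at (281,203), near bundle at (281,277). Now a wrist look at the post board.

```bash
python3 - <<'E'
from arm import *
bot.move_gripper(78)
bot.move_to([650,-14,150],q(np.radians(280)));S();w=look('w_board')
print(w.proj([[725,-7,38],[725,-7,8],[646,-21,38],[646,-21,8]]).round(0).tolist())
c=bot.read_camera('side');np.savez('pics/side3.npz',**c)
E
```

```text
t 39.58 p [649.9 -15.2 149.8] grip 77.6 F [-0.4 -0.1  0.2]
[[285.0, 113.0], [285.0, 114.0], [285.0, 201.0], [285.0, 193.0]]
```

View pics/w_board.png

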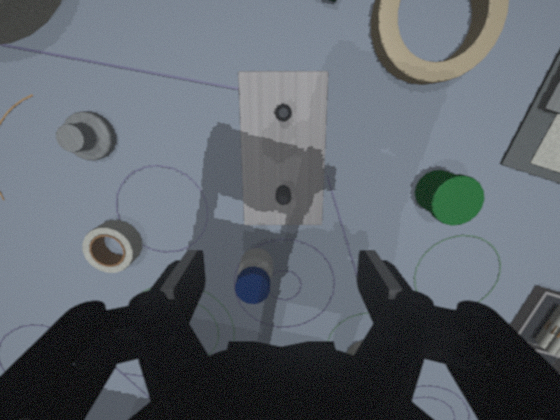

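The posts show at (283,113) and (284,195), within about 1–2 px of the predicted projections. Next I pick reel a and check its offset in hand.

```bash
python3 - <<'E'
from arm import *
w=reload('w_board')
for u,v in((283,113),(284,195)):
    g=cv2.GaussianBlur(w.im,(3,3),0)[v-14:v+14,u-12:u+12].max(2)<48;A=comp(g,(12,14));ys,xs=np.nonzero(A);p=[xs.mean()+u-12,ys.mean()+v-14];print('post px',np.round(p,1),len(xs),w.plane([p],23).round(1))
w,r=lookpick('ra',555,154.8,270,54,54,None,14,80,-10)
c=np.array([555,154.8])
if np.hypot(*(r[0]-c))<7:
    s=pick(*(0.5*(r[0]+c)),270,zg=-10,op=80,force=35,zup=100)
    look('w_ra2')
E
```

```text
Traceback (most recent call last):
  File "poses.py", line 5, in comp
    ys,xs=np.nonzero(l>0);i=np.argmin((xs-p[0])**2+(ys-p[1])**2);return l==l[ys[i],xs[i]]
                            ~~~~~~~~~^^^^^^^^^^^^^^^^^^^^^^^^^^^
ValueError: attempt to get argmin of an empty sequence
```

```bash
python3 - <<'E'
from arm import *
w=reload('w_board')
for u,v in((283,113),(284,195)):
    g=cv2.GaussianBlur(w.im,(3,3),0)[v-14:v+14,u-12:u+12].max(2);g=g<g.min()+25;A=comp(g,(12,14));ys,xs=np.nonzero(A);p=[xs.mean()+u-12,ys.mean()+v-14];print('post px',np.round(p,1),len(xs),w.plane([p],23).round(1))
w,r=lookpick('ra',555,154.8,270,54,54,None,14,80,-10)
c=np.array([555,154.8])
if np.hypot(*(r[0]-c))<7:
    s=pick(*(0.5*(r[0]+c)),270,zg=-10,op=80,force=35,zup=100)
    look('w_ra2')
E
```

```text
post px [282.7 112.2] 154 [[725.7  -4.6  23. ]]
post px [283.  194.4] 248 [[647.7 -18.6  23. ]]
ra (array([553.8, 155.7]), 57.8, 54.1, -0.0) guess 555 154.8
touch False
gripped t 42.88 p [554.6 155.3  -9.4] grip 52.1 F [-2.  -0.8  5. ]
lifted t 43.77 p [553.9 155.2  99. ] grip 52.7 F [-0.1  0.5  0.6]
```

View pics/w_ra.png

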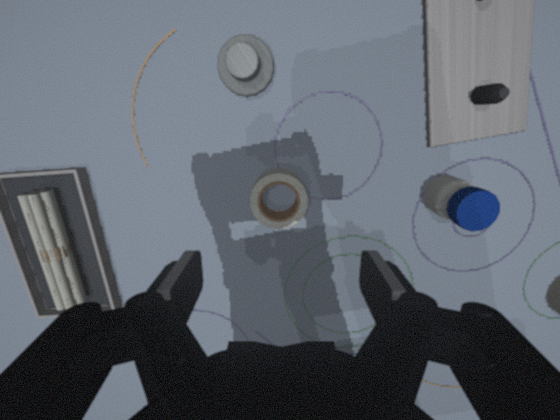

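View pics/w_ra2.png

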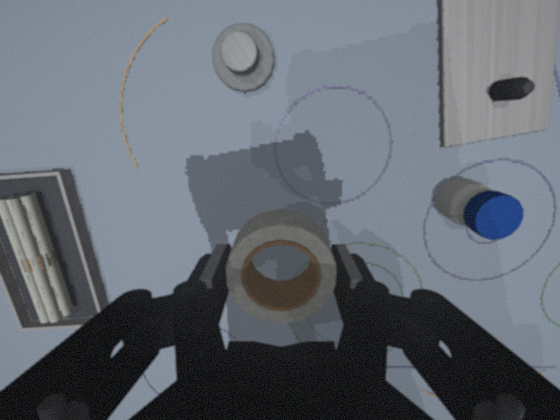

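Reel a is held level between the pads at (282,265). I measure its centre in hand from the depth of its top face.

```bash
cat >> arm.py <<'E'
def inhand(name):
    w=reload(name);P=w.cloud();m=warm(w,-12)
    m[:200]=0;m[345:]=0;m[:,:222]=0;m[:,342:]=0
    z=P[...,2];zt=np.percentile(z[m&(w.d>0)],97);k=m&(abs(z-zt)<4)&(w.d>0)
    X=P[k][:,:2].astype('f4');c,r=cv2.minEnclosingCircle(X)
    lo,hi=np.percentile(X,[1,99],axis=0);print('top z',zt.round(1),'n',k.sum(),'circle',np.round(c,1),round(r,1),'bbox',lo.round(1),hi.round(1),'mid',((lo+hi)/2).round(1));return (lo+hi)/2
E
python3 - <<'E'
from arm import *
print(inhand('w_ra2'),reload('w_ra2').e); st=np.load('pics/w_ra2.npz');print(st['ee_pos'])
E
```

```text
top z 134.3 n 5270 circle [554.5 154.9] 27.2 bbox [529.6 129.6] [580.5 179.4] mid [555.  154.5]
[555.04043976 154.52819298] [628.12618962 154.56776167 255.06346019]
[553.89700699 155.15022862  99.01480073]
```

```bash
cat >> arm.py <<'E'
def placereel(x,y,deg,zp,opn=72):
    bot.move_to([x,y,100],q(np.radians(deg)))
    bot.servo_line([x,y,36],speed=120)
    h=bot.servo_line([x,y,zp],speed=30,until_force=5);s=S('down %s'%h)
    if s['ee_pos'][2]>zp+4: print('STOPPED HIGH');return False
    bot.move_gripper(opn);S('open')
    bot.servo_line([x,y,110],speed=150);return True
E
python3 - <<'E'
from arm import *
placereel(724.5,-5.7,280,-2.5);look('w_p1')
E
```

```text
down True t 46.59 p [724.4  -5.7  -1.4] grip 52.1 F [-1.6 -0.4  5.7]
open t 46.92 p [723.7  -5.6  -2.7] grip 71.9 F [-0.4 -0.2  0.4]
```

View pics/w_p1.png

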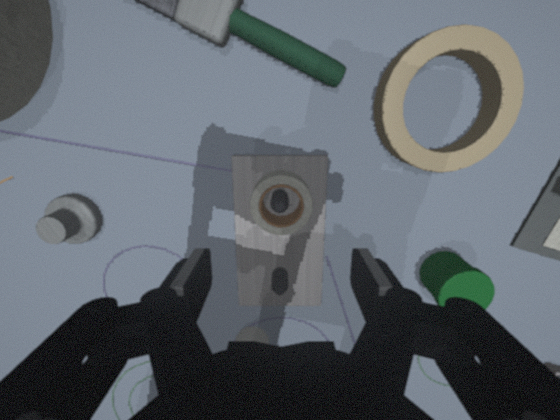

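Reel a sits flat on the far post, with the post at (281,202) near the middle of the hole. Now reel b.

```bash
python3 - <<'E'
from arm import *
w,r=lookpick('rb',444.5,-166.2,270,54,54,None,14,80,-10)
c=np.array([444.5,-166.2])
if np.hypot(*(r[0]-c))<7:
    s=pick(*(0.5*(r[0]+c)),270,zg=-10,op=80,force=35,zup=100)
    look('w_rb2');o=inhand('w_rb2');print(o-np.load('pics/w_rb2.npz')['ee_pos'][:2])
E
```

```text
rb (array([ 443.9, -164.7]), 58.7, 54.1, -0.0) guess 444.5 -166.2
touch False
gripped t 51.53 p [ 444.3 -165.5   -9.5] grip 53.3 F [-3.4  1.   9.1]
lifted t 52.42 p [ 443.8 -165.3   99.2] grip 53.1 F [ 0.3 -0.4 -0.7]
top z 134.4 n 5234 circle [ 444.5 -166.3] 27.3 bbox [ 419.7 -190.9] [ 470.5 -140.9] mid [ 445.1 -165.9]
[ 1.33813799 -0.60307152]
```

View pics/w_rb2.png

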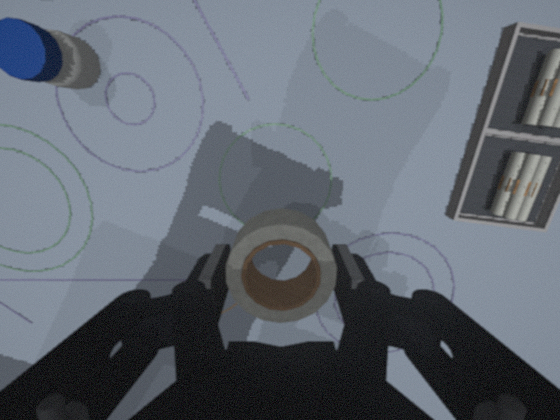

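```bash
python3 - <<'E'
from arm import *
print(placereel(645.8,-19.6,280,-2.5));look('w_p2')
E
```

```text
down True t 55.29 p [645.7 -19.6  -1.4] grip 53.3 F [-1.2 -0.3  6.6]
open t 55.62 p [645.1 -19.5  -2.4] grip 71.5 F [-0.4  0.7  0. ]
True
```

View pics/w_p2.png

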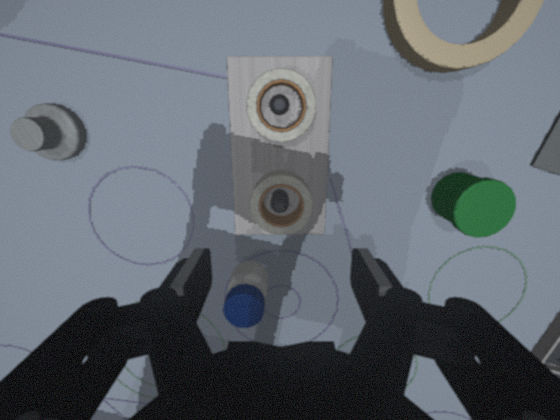

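Both reels are on their posts: holes centred at (280,104) and (281,202), posts inside. I pull the arm away and do the final check with the fixed cameras.

```bash
python3 - <<'E'
from arm import *
bot.move_to([645.8,-19.6,230],q(np.radians(280)))
bot.move_joints([1.152,0.3,1.521,0,1.321,-0.067]);bot.dwell(.3);S()
for n in('top','side'):
    c=bot.read_camera(n);np.savez(f'pics/{n}F.npz',**c);cv2.imwrite(f'pics/{n}F.png',c['image'])
T=Cam(dict(np.load('pics/topF.npz')));Sd=Cam(dict(np.load('pics/sideF.npz')))
def fr(c,o,yaw):
    a=np.radians(yaw);return np.array([[np.cos(a),np.sin(a)],[-np.sin(a),np.cos(a)]])@(np.array(c)-o)
P=T.cloud()
for k,xyz,o,yaw,h in(('long',(502,378.5,27),(501.8,378.6),4.1,27.6),('sa',(461.6,-367.4,27),(499.6,-372.4),-7.5,27.6),('sb',(537.6,-377.3,27),(499.6,-372.4),-7.5,27.6),('ra',(725,-6,33),(686,-13),10.1,33),('rb',(646.5,-20,33),(686,-13),10.1,33)):
    u=T.proj([xyz])[0]
    near=(np.hypot(P[...,0]-xyz[0],P[...,1]-xyz[1])<(80 if k=='long' else 35))&(P[...,2]>h-7)&(P[...,2]<h+8)
    if k[0]=='r': near&=warm(T)
    X=P[near];r=rect(X);print(k,r,'holder frame',fr(r[0],o,yaw).round(1),'rel yaw',r[3]-yaw,'top z',np.median(X[:,2]).round(1),'exp',h)
    A=warm(Sd);Q=Sd.cloud();nq=(np.hypot(Q[...,0]-xyz[0],Q[...,1]-xyz[1])<35)&A;print('   side z90',np.percentile(Q[...,2][nq],[50,92]).round(1))
o=np.hstack([cv2.resize(T.im[180:262,85:142],None,fx=4,fy=4),cv2.resize(T.im[215:297,415:472],None,fx=4,fy=4),cv2.resize(T.im[126:208,265:322],None,fx=4,fy=4)]);cv2.imwrite('pics/holdersF.png',o)
E
```

```text
t 59.91 p [189.9 516.1 217.6] grip 71.8 F [-0.3  0.1  0.5]
long (array([501.8, 374.8]), 120.4, 24.5, 3.7) holder frame [-0.3 -3.8] rel yaw -0.39999999999999947 top z 26.7 exp 27.6
   side z90 [25.6 28.8]
sa (array([ 460.4, -368.1]), 54.6, 23.1, -9.0) holder frame [-39.4  -0.9] rel yaw -1.5 top z 26.7 exp 27.6
   side z90 [21.4 28.4]
sb (array([ 536.2, -377.6]), 55.2, 24.6, -7.6) holder frame [37.  -0.4] rel yaw -0.09999999999999964 top z 26.6 exp 27.6
   side z90 [21.6 27.9]
ra (array([724.1,  -7.5]), 52.8, 51.8, 15.9) holder frame [38.5 -1.3] rel yaw 5.800000000000001 top z 33.0 exp 33
   side z90 [24.7 33.6]
rb (array([645.3, -21.4]), 52.8, 52.2, 61.4) holder frame [-41.5  -1.1] rel yaw 51.3 top z 32.8 exp 33
   side z90 [24.4 33.7]
```

View pics/holdersF.png

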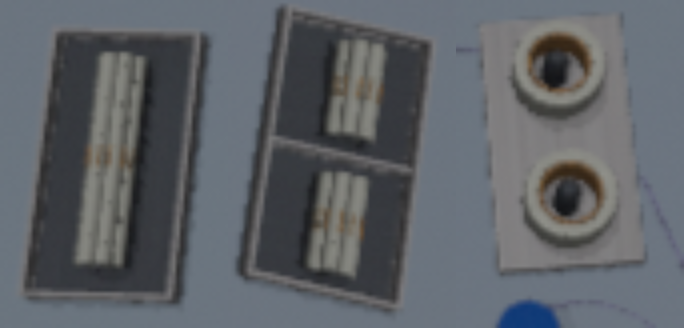

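View pics/sideF.png

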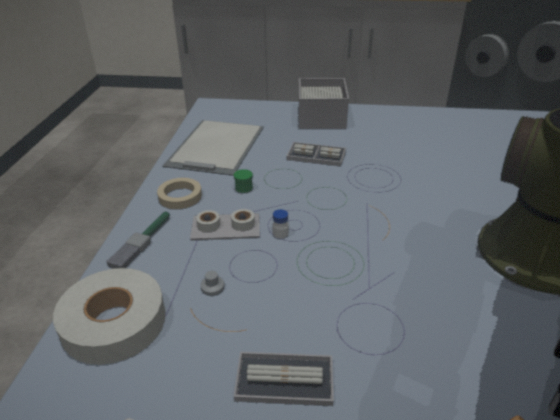

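The final top and side pictures show all three bundles flat in their trays and both reels on their posts. The jar stands upright at (280,222) in the side view, and the arm is clear. I hand the job in.

```bash
python3 - <<'E'
from rig import bot
bot.finish_job()
E
```

```text
the job is handed in; nothing more can be done
```

The job is handed in at about 60 s of the 136 s allowed, and my last camera checks put all five samples inside their limits. The long bundle is in the plain tray, one short bundle is in each bay of the divided tray, and a reel is on each post. The jar still stands, and the arm is back at its start pose touching nothing. The interface reports no verdict.

**Final checks** (fixed cameras, holder frames, in mm):

| Item | x, y | Top height | Expected top height |
|---|---|---|---|
| Long bundle | (-0.3, -3.8) | 26.7 | 27.6 |
| Short bundle a | (-39.4, -0.9) | 26.7 | 27.6 |
| Short bundle b | (37.0, -0.4) | 26.6 | 27.6 |
| Reel a | (38.5, -1.3) | 33.0 | 33 |
| Reel b | (-41.5, -1.1) | 32.8 | 33 |

**What failed or disagreed:**
- **First grasp:** the first grasp of the long bundle closed on air. The jaws were above it, and it did not move.
- **Fingertip position:** a repeated guarded touch on the table put the shut fingertips about 13.5 mm behind the reported TCP, where the text says 19 mm ahead. I used the touch value for every later grasp. Camera depth had suggested about 20 mm behind, and I did not resolve that 7 mm difference.
- **Post positions:** the wrist view and the fixed cameras differed by about 2–3 mm, so I used the mean.
- **Grip width:** the gripper read about 25 mm on the 27 mm bundles and 52–53 mm on the 54 mm reels. I did not pursue this, as every hold was firm.

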